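# Close the glue-up cradle and hold the spring clamp open over its edge

## Robot

A 6-joint arm with a two-finger parallel gripper is mounted at the origin on a cart in front of the work surface, level with it; the furniture and walls round the work are solid. World frame = base frame: x ahead of the robot, y to its left, z up, the work surface at z = 0. Lengths are in m, angles in rad, forces in N, time in s.
With the tool pointing down it reaches from about 0.3 to 0.85 m from the base axis. Payload 4.2 kg.
Tool frame: the origin (TCP) lies midway between the tips of the shut fingers; the grasp point (between the pads) lies 19 mm behind it; z points along the fingers, y is the line along which they close (so a half turn about z gives the same grasp; the last joint's range is limited). The gripper opens to 91 mm and grips with 3 to 60 N. Pads are 32 mm wide; open, the fingers measure 118 mm over their backs; the gripper's body (76 mm by 178 mm) begins 60 mm behind the grasp point.
Start: joints at [1.261, 0.32, 1.565, -0, 1.257, -0.02], TCP at [0.164, 0.551, 0.191] pointing down, gripper open.
Joint ranges: [-3.11, 3.11], [-0.84, 2.01], [0.21, 2.61], [-1.34, 4.49], [0.05, 2.63], [-2.56, 2.56]. Speed limits (rad/s): [2.57, 2.57, 3.14, 3.14, 3.14, 3.14].

## Interface

Orientations are given as [roll, pitch, yaw] about the fixed x, y, z axes, in that order (R = Rz(yaw) Ry(pitch) Rx(roll)).
In Python, from bench import get_obs, get_image, camera_model, finish_job gives the robot as it stands.
- The arm moves only by the tool play_rows, never from a script. Its argument "series" is a list of rows, each a list of 7 numbers: the shift along the world's x, y, z scaled (see below), then the turn, a rotation vector about the world's x, y, z scaled (see below), then the opening, from -1 (shut) to 1 (fully open). In form: [[dx, dy, dz, ax, ay, az, hand], ...]. A call has exactly 8 rows; each row is the pose to reach, as a shift and turn from the pose commanded when the call began; what a row does not reach only later rows make up. The controller multiplies each number of a shift by 200 mm and each number of a turn by 45 degrees. A row lasts 1/12 s, in which the tool goes at most 41.7 mm and 7.16 degrees, less where a joint would pass 70% of its speed; a pose out of reach is approached as far as the arm can. A call with a number of a shift or a turn outside -1 to 1 is refused whole. A call with a gripper value outside its range is refused whole. The fingers move at their own pace and stop on an object; "force" is the grip in N (left out, the last holds). Time passes only in rows, so rows that repeat a pose let the fingers close, or fill a call up. It gives the time, the measured TCP pose, the force, the opening and the grip force at its end, in the units of the state.
- get_obs(): the state, without advancing time (a new reading comes with each control period).
- get_image(name): name is "scene" or "top" or "wrist"; returns (picture, depth): 384x512x3 uint8, red, green, blue; 384x512 float32, m along the optical axis (not along the pixel's ray), 0 where there is no reading.
- camera_model(name): a dict with "camera_matrix" (3x3 intrinsics, pixels), "cam_to_world" (4x4, takes a point from camera to world coordinates). Camera axes: x right, y up, looking along -z (the intrinsics and any distortion apply to the point x, -y, -z); pixel columns grow to the right and rows downward; lengths in m; the calibration is good to about 2 mm. A picture is of the moment at which its call begins: read the wrist's pose just before it. camera_model takes no time and is no camera call; for the wrist camera it gives the pose at the moment of the call.
- finish_job(): hands the job in; it is judged then, once.
The state is a dict: "time_s": time; "q": joint angles; "joint_velocities": joint speeds; "joint_efforts": joint torques, N m; "tool_pos": TCP position; "tcp_rot": TCP orientation; "contact_force": force on the tool from outside, world axes, zero at the start; "torque": the same for the moment, N m; "opening": finger opening in m; "gripper_force": force on a finger pad.
Only numpy, scipy, OpenCV 4.12 (cv2) and the standard library are available. Lean on these libraries where they do the work, as an engineer would, in place of code of your own. Each camera call takes 0.05 s, during which the arm holds its last target. There are 200 camera calls.

## Task

The jasper slab is glued up in the little hinged cradle: swing the cradle's front leaf up until it is fully shut against the slab. Then take the orange-handled spring clamp off the rim of the yellow tray by squeezing its handles together, and bring it down over the middle of the top edge of the shut cradle, one jaw in front and one behind. Finish while still holding it there squeezed open, the jaw pads gaping either side a centimetre or two below the edge and touching nothing, so that I can slip packing strips in under them before it is let go; leave the other things on the bench where they are.

Things in the scene. Friction and masses are not known exactly. Their poses are not given: they have to be found in the camera images.
- cradle: Glue-up cradle, fixed to the bench; origin on the bench under the middle of its top edge, x from the hinged leaf (front) to the back plate, y along the edge. Plywood base 14 mm high, x -72 to +46, y +-52 mm; aluminium back plate x +3 to +9 mm, 100 mm long, with a red jasper slab 6 mm thick stuck to its front; behind the plate, low steel brackets up to 46 mm high, 27 to 45 mm either side.
- cradle_edge (a point): Middle of the cradle's top edge, 80 mm above the bench, axes as cradle. With the leaf shut, leaf, slab and back plate make an upright edge 18 mm thick (x -9 to +9 mm of this point) and 100 mm long (y); the slab's top is about 9 mm below it.
- leaf (a joint): Angle (rad) of the cradle's front leaf, an aluminium plate lined with cork, 6 mm thick, 100 mm long, 62 mm tall. 0: upright, shut against the slab; grows as its top leans away towards -x. Hinge line along y, 6 mm in front of and 62 mm below cradle_edge. Stiff hinge: the leaf stays where it is left; about 2 N at its top moves it. Rise with it as it turns: a level push on its top edge can jam.
- leaf_top (a point): Middle of the leaf's top edge, on its outer (front) face.
- clip: Peg-type spring clamp, steel with orange handles and jaw pads, 90 g, standing jaws down astride the tray's front wall. Origin at the pivot pin; z up (handles), y along the pin, x across (the way it opens). Handles 21 mm wide (y) spread in a V: at rest 64 mm over the outsides at the tops, 57 mm above the pin; fully squeezed upright and parallel, 28 mm over the outsides, tops 63 mm above the pin.
- clip_mouth (a point): Point midway between the jaw pads, 45 mm below the clamp's pin, axes as clip. Pads are 14 mm high (7 mm above and below this point) and 22 mm wide (y). The throat between the jaws is free to 37 mm above this point. While it is squeezed the clamp tends to slide down in the fingers by 5 to 15 mm (until the throat rests on the tray rim), so allow for that in the height.
- clip_front (a joint): Angle (rad) each leg of the clamp is turned open: 0 on the 5 mm tray wall, 0.32 squeezed to its hard stop. Both legs open equally, so the pin stays midway. Gap between the pads 5 mm at 0, 23 mm at 0.2, 33 mm at 0.32. About 4 N on each handle top starts to open it and 9 N holds it fully open.
- tray: Yellow open tray, 122 (x) x 106 (y) x 45 mm with 5 mm walls, fixed to the bench, with some stones in it. Origin at the centre of its underside; its front wall, where the clamp sits, is 58.5 mm towards -x.
- glue: Red tube of glue lying on the bench, 63 x 189 x 42 mm; leave it where it is.
- lens: Folding loupe, black and silver, 26 x 59 x 15 mm; leave it where it is.
- pen: White marker pen with a black cap, 11 x 128 x 11 mm; leave it where it is.
- dresser: Small copper block, 18 x 36 x 9 mm; leave it where it is.
Things that resemble listed ones, but are neither listed nor needed, are in the scene too. There is more than one size of the tray; the one meant has the size given above.

How it is judged:
By the outcome, as a careful person would: the job done as asked, in the order asked, and still so for the second after the job is handed in, while the arm keeps its last pose, push and grip.
It also fails if it takes over 48 s, if anything falls off the work surface, if the arm or the gripper's body presses on something with over 40 N, if the wrist force passes 120 N, or if a joint passes its speed limit or range.

## Working session

There is one attempt and no reset: what is moved stays moved. The work goes in short steps, Python scripts to look and compute and a tool call to move; the robot and the scene stay as the last step left them, time stands still between calls to the robot, and variables do not carry over. Pictures are saved under pics/ and viewed, at most 10 in all, crops included, and the job is handed in when it is done.

Besides the shell and the picture viewer there is one more tool, called in YAML: its name, and indented under it one key for each argument. play_rows: Moves the arm, as the interface text tells. Shifts and turns lie within -1 to 1; 1 stands for 200 mm of shift or 45 degrees of turn. Its arguments: {"type":"object","properties":{"series":{"type":"array"},"force":{"type":"number"}},"required":["series"]}

```bash
mkdir -p pics
cat > h.py <<'E'
import numpy as np, cv2
from bench import get_obs, get_image, camera_model, finish_job
def grab(n):
    m=camera_model(n); p,d=get_image(n); np.savez(f'last_{n}.npz',p=p,d=d,K=m['camera_matrix'],T=m['cam_to_world']); return load(n)
def load(n):
    z=np.load(f'last_{n}.npz'); p,d,K,T=z['p'],z['d'],z['K'],z['T']
    v,u=np.mgrid[:d.shape[0],:d.shape[1]]
    X=np.stack([(u-K[0,2])/K[0,0]*d,-(v-K[1,2])/K[1,1]*d,-d],-1)
    W=X@T[:3,:3].T+T[:3,3]; W[d==0]=np.nan
    return p,d,W,K,T
def save(p,n,s=1): cv2.imwrite(f'pics/{n}.png',cv2.resize(p[:,:,::-1],None,fx=s,fy=s,interpolation=cv2.INTER_CUBIC))
E
python3 - <<'E'
from h import *
a=grab('top');b=grab('scene')
save(a[0],'top',1.5);save(b[0],'scene',1.5)
print(camera_model('top'));print(b[4]); print(get_obs())
E
```

```text
{'camera_matrix': array([[362.27163577,   0.        , 254.70386572],
       [  0.        , 362.27163577, 192.53242517],
       [  0.        ,   0.        ,   1.        ]]), 'cam_to_world': array([[ 0.00965526,  0.99685352, -0.07867547,  0.43571482],
       [-0.99952999,  0.00733189, -0.02976662, -0.00113885],
       [-0.02909612,  0.07892589,  0.99645578,  1.03309328],
       [ 0.        ,  0.        ,  0.        ,  1.        ]])}
[[ 0.61734255  0.48535857 -0.61912457 -0.12281765]
 [-0.78653275  0.39675342 -0.47323669 -0.4857743 ]
 [ 0.01595031  0.77911089  0.62668318  0.72304664]
 [ 0.          0.          0.          1.        ]]
{'time_s': 0.1, 'q': array([ 1.26099692e+00,  3.20230626e-01,  1.56553660e+00,  3.55167322e-06,
        1.25740762e+00, -1.99572412e-02]), 'joint_velocities': array([-0.00137246, -0.00210737, -0.00098455, -0.0008247 ,  0.00080146,
       -0.00043279]), 'joint_efforts': array([ 1.40964839e-03, -4.13335598e+01, -2.32508075e+01,  7.29282643e-02,
        4.21642209e-02, -2.67027036e-05]), 'tool_pos': array([0.16416278, 0.55056354, 0.19021079]), 'tcp_rot': array([-3.14001084e+00, -3.49504170e-05,  2.85174936e+00]), 'contact_force': array([ 1.77458745, -0.84244173,  0.525847  ]), 'torque': array([ 0.00094159, -0.00491152, -0.0289783 ]), 'gripper_force': 0.0, 'opening': 0.09104902288146398}
```

View pics/top.png

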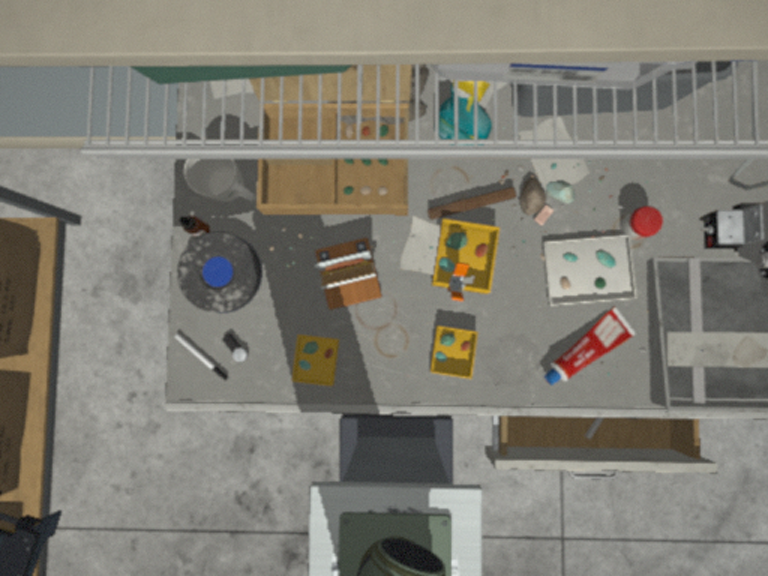

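View pics/scene.png

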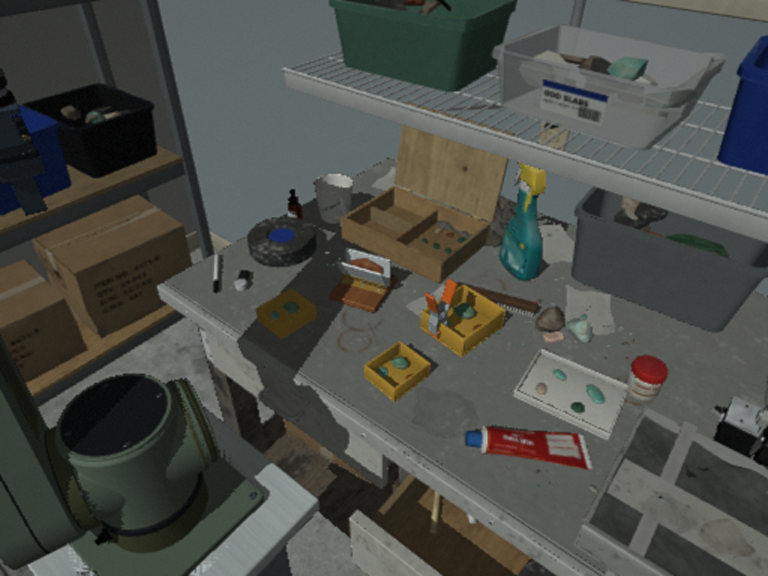

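Top view at 1.5x: the cradle is at about (349,272), open leaf towards the robot. Tray candidates are (467,257), which is the largest and has the orange clamp on its front wall, then (453,352) and (316,360), both smaller with no clamp. I choose the tray at (467,257) and check it in a close crop with measurements.

Run:
```python
from h import *
pt,dt,Wt,_,_=load('top');ps,ds,Ws,_,_=load('scene')
c1=cv2.resize(pt[150:215,200:340],(800,371),interpolation=cv2.INTER_CUBIC)
c2=cv2.resize(ps[160:240,210:350],(800,457),interpolation=cv2.INTER_CUBIC)
im=np.vstack([c1,c2]); im=cv2.resize(im,(560,580)); save(im,'crop')
def rep(n,m,W):
    P=W[m]; P=P[~np.isnan(P[:,0])]
    if len(P)<5: print(n,len(P));return
    print(n,len(P),'min',P.min(0).round(3),'max',P.max(0).round(3),'med',np.median(P,0).round(3))
for nm,p,W in(('top',pt,Wt),('scene',ps,Ws)):
    h=cv2.cvtColor(p,cv2.COLOR_RGB2HSV); 
    org=(h[...,0]>4)&(h[...,0]<15)&(h[...,1]>190)&(h[...,2]>150)
    org&=(W[...,2]>0.03)&(W[...,1]<0)&(W[...,1]>-.3)
    rep(nm+' orange',org,W)
    yel=(h[...,0]>18)&(h[...,0]<30)&(h[...,1]>140)&(W[...,2]<.06)
    n,l,s,c=cv2.connectedComponentsWithStats(yel.astype(np.uint8))
    for i in range(1,n):
        if s[i,4]>60:
            rim=(l==i)&(W[...,2]>0.025); P=W[rim][:,:2].astype(np.float32)
            if len(P)>10:
              print(nm,'tray',s[i],cv2.minAreaRect(P*1000), np.percentile(W[rim][:,2],95).round(3))
v,u=np.where((Wt[...,2]>0.012)); 
for nm,W in(('top',Wt),('scene',Ws)):
    m=(W[...,2]>.008)&(W[...,2]<.1)&(W[...,0]>.32)&(W[...,0]<.5)&(W[...,1]>0.03)&(W[...,1]<.22)
    for lo in np.arange(.01,.1,.01): rep(f'{nm} {lo:.2f}',m&(W[...,2]>lo)&(W[...,2]<=lo+.01),W)
sh=Wt[(Wt[...,2]>.2)&(Wt[...,0]>.3)]; print('shelf',sh.min(0),np.percentile(sh,[5,50],axis=0))
```

```text
top orange 35 min [ 0.492 -0.115  0.087] max [ 0.55  -0.093  0.124] med [ 0.542 -0.103  0.116]
top tray [ 289  146   44   50 1201] ((577.50146484375, -123.84671020507812), (105.39163208007812, 122.23628997802734), 81.7183609008789) 0.046
top tray [287 217  31  35 699] ((401.3448791503906, -102.7827377319336), (74.73426055908203, 85.43158721923828), 82.05034637451172) 0.033
top tray [196 224  30  33 663] ((383.7382507324219, 152.44522094726562), (73.58625030517578, 84.81340026855469), 83.9843978881836) 0.033
scene orange 85 min [ 0.488 -0.121  0.084] max [ 0.549 -0.096  0.124] med [ 0.54  -0.111  0.107]
scene tray [ 291  190   46   48 1138] ((575.924072265625, -127.866943359375), (109.06946563720703, 124.96235656738281), 81.42037963867188) 0.045
scene tray [171 193  40  33 696] ((381.3732604980469, 148.00473022460938), (77.50294494628906, 86.5379638671875), 84.2439956665039) 0.032
scene tray [280 205   6  17  68] ((528.3563842773438, -73.12409973144531), (24.740732192993164, 11.595768928527832), 34.01198959350586) 0.045
scene tray [243 228  44  39 898] ((398.88568115234375, -107.76802
[... 154 characters left out ...]
 0.014]
top 0.02 74 min [0.339 0.113 0.021] max [0.429 0.195 0.03 ] med [0.375 0.163 0.027]
top 0.03 116 min [0.337 0.113 0.03 ] max [0.429 0.195 0.037] med [0.387 0.156 0.032]
top 0.04 0
top 0.05 0
top 0.06 0
top 0.07 0
top 0.08 0
top 0.09 0
scene 0.01 313 min [0.334 0.035 0.01 ] max [0.5   0.191 0.02 ] med [0.406 0.125 0.014]
scene 0.02 212 min [0.335 0.106 0.02 ] max [0.43 0.19 0.03] med [0.381 0.142 0.026]
scene 0.03 78 min [0.336 0.108 0.03 ] max [0.427 0.191 0.033] med [0.383 0.149 0.031]
scene 0.04 0
scene 0.05 0
scene 0.06 0
scene 0.07 0
scene 0.08 0
scene 0.09 0
shelf [ 0.66179643 -0.48345081  0.20014891] [[ 0.66799461 -0.32087365  0.34997008]
 [ 0.68947568 -0.00457313  0.59202815]]
```

View pics/crop.png

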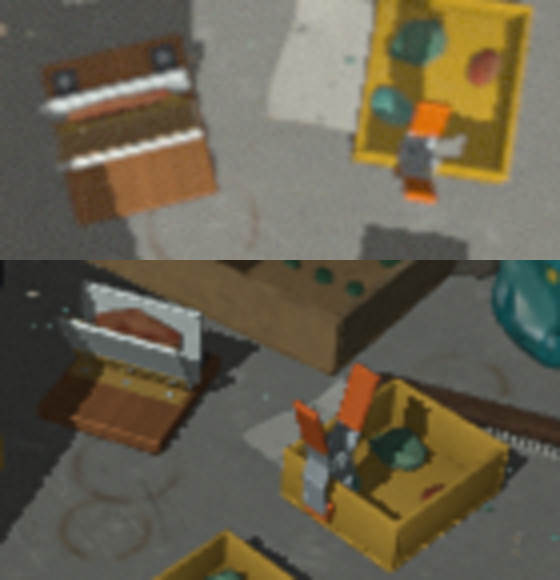

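The crop confirms it: the clamp stands on the front wall of the 122x106 tray (yaw about -8.3°). The cradle leaf is half open. Next I measure the cradle.

```bash
cat > m.py <<'E'
from h import *
def rep(n,P):
    print(n,len(P), end=' ')
    if len(P)>6:
        r=cv2.minAreaRect((P[:,:2]*1000).astype(np.float32)); print(np.round(r[0],1),np.round(r[1],1),round(r[2],1),'zmax',np.percentile(P[:,2],98).round(4))
    else: print()
E
python3 - <<'E'
from m import *
for nm in('top','scene'):
    p,d,W,_,_=load(nm)
    m=(W[...,0]>.46)&(W[...,0]<.66)&(W[...,1]>0.03)&(W[...,1]<.22)&(W[...,2]<.1)
    for lo,hi in((.008,.02),(.035,.05),(.05,.06),(.06,.07),(.07,.076),(.076,.09)):
        rep(f'{nm} {lo}',W[m&(W[...,2]>lo)&(W[...,2]<=hi)])
p,d,W,K,T=load('top')
# leaf & plate bright lines
hs=cv2.cvtColor(p,cv2.COLOR_RGB2HSV)
m=(W[...,0]>.46)&(W[...,0]<.66)&(W[...,1]>0.03)&(W[...,1]<.22)&(hs[...,1]<60)&(hs[...,2]>120)
n,l,s,c=cv2.connectedComponentsWithStats(m.astype(np.uint8))
for i in range(1,n):
    if s[i,4]>15: rep(str(s[i]),W[l==i])
E
```

```text
top 0.008 906 [546.3  95.6] [117.7 103.3] 14.5 zmax 0.0188
top 0.035 107 [605.4 108.7] [134.  98.] 12.8 zmax 0.0493
top 0.05 79 [601.9 107.4] [139.8  95.3] 12.6 zmax 0.0596
top 0.06 128 [543.5  93.7] [39.9 97.2] 14.5 zmax 0.0698
top 0.07 100 [546.   94.5] [45.9 97.7] 14.6 zmax 0.0758
top 0.076 83 [564.6 100.1] [ 6.3 96.9] 14.4 zmax 0.0823
scene 0.008 602 [568.3 120.4] [188.3 174.4] 2.3 zmax 0.0183
scene 0.035 157 [591.8 125.4] [188.9 136.2] 90.0 zmax 0.0497
scene 0.05 162 [589.5 123.1] [140.9 184.8] 0.0 zmax 0.0599
scene 0.06 153 [544.9  91.6] [ 45.1 101.5] 14.7 zmax 0.0698
scene 0.07 93 [543.6  91.4] [ 46.4 100.6] 14.5 zmax 0.0756
scene 0.076 56 [563.2  95.2] [ 9.3 97. ] 14.6 zmax 0.0806
[214 143  29   7 108] 108 [651.4 108.6] [16.1 81.6] 1.8 zmax 0.0032
[248 144   8  52 244] 244 [584.5  39.4] [148.5  20.5] 0.9 zmax 0.0029
[211 167  36  12 140] 140 [570.4  99.7] [18.3 95.4] 14.5 zmax 0.0822
[218 182  33  10  92] 92 [528.2  83.8] [ 9.2 88.6] 17.2 zmax 0.075
[232 198  23  15 255] 255 [481.1  62.8] [40.1 63.3] 1.1 zmax 0.0047
```

play_rows:
  series:
    - [0.5, -1, 0.2, 0, 0, -0.65, -1]
    - [0.5, -1, 0.2, 0, 0, -0.65, -1]
    - [0.5, -1, 0.2, 0, 0, -0.65, -1]
    - [0.5, -1, 0.2, 0, 0, -0.65, -1]
    - [0.5, -1, 0.2, 0, 0, -0.65, -1]
    - [0.5, -1, 0.2, 0, 0, -0.65, -1]
    - [0.5, -1, 0.2, 0, 0, -0.65, -1]
    - [0.5, -1, 0.2, 0, 0, -0.65, -1]
  force: 10

```text
time_s: 0.77
tool_pos: [0.2646, 0.3506, 0.2311]
tcp_rot: [3.141, -0.001, 2.339]
contact_force: [0.3, 0.5, 0.3]
opening: 0.0407
gripper_force: 0.0
```

play_rows:
  series:
    - [0.8, -1, 0, 0, 0, -0.66, -1]
    - [0.8, -1, 0, 0, 0, -0.66, -1]
    - [0.8, -1, 0, 0, 0, -0.66, -1]
    - [0.8, -1, 0, 0, 0, -0.66, -1]
    - [0.8, -1, 0, 0, 0, -0.66, -1]
    - [0.8, -1, 0, 0, 0, -0.66, -1]
    - [0.8, -1, 0, 0, 0, -0.66, -1]
    - [0.8, -1, 0, 0, 0, -0.66, -1]

```text
time_s: 1.43
tool_pos: [0.4255, 0.1506, 0.2301]
tcp_rot: [-3.14, -0.0, 1.82]
contact_force: [0.5, 0.1, 0.4]
opening: 0.0004
gripper_force: 0.0
```

Run:
```python
from h import *
o=get_obs();print(o['time_s'],o['tool_pos'],o['tcp_rot'],o['q'],o['opening'],o['contact_force'])
a=grab('wrist');save(a[0],'w1',1.2);print(a[4])
```

```text
1.4333 [0.42548219 0.15058573 0.23009269] [-3.14021108e+00 -3.02973225e-04  1.81986513e+00] [3.14366600e-01 9.85803313e-02 1.75479088e+00 4.08524355e-04
 1.28958032e+00 6.51839426e-02] 0.0003692450735715866 [0.54107534 0.13497281 0.36435434]
[[ 0.96939796 -0.2365184  -0.06577722  0.40666007]
 [ 0.2454906   0.93240841  0.26523373  0.22542567]
 [-0.00140143 -0.27326472  0.96193785  0.42438061]
 [ 0.          0.          0.          1.        ]]
```

View pics/w1.png

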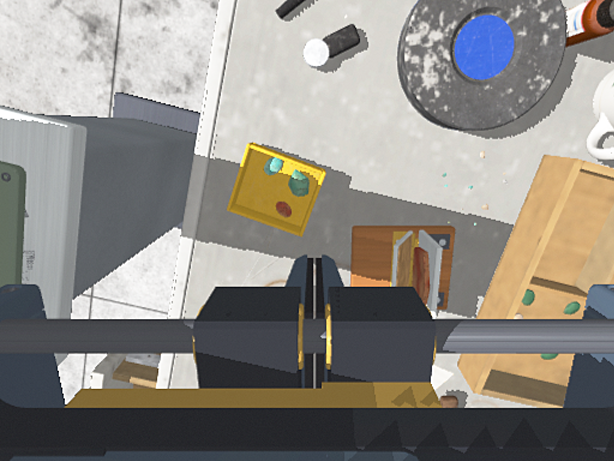

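The wrist view shows the fingers at the bottom centre and the cradle partly hidden at (400,260). I shift to -y to see it fully.

play_rows:
  series:
    - [0.35, -0.7, 0, 0, 0, 0, -1]
    - [0.35, -0.7, 0, 0, 0, 0, -1]
    - [0.35, -0.7, 0, 0, 0, 0, -1]
    - [0.35, -0.7, 0, 0, 0, 0, -1]
    - [0.35, -0.7, 0, 0, 0, 0, -1]
    - [0.35, -0.7, 0, 0, 0, 0, -1]
    - [0.35, -0.7, 0, 0, 0, 0, -1]
    - [0.35, -0.7, 0, 0, 0, 0, -1]

```text
time_s: 2.15
tool_pos: [0.4936, 0.0133, 0.2309]
tcp_rot: [-3.141, -0.001, 1.826]
contact_force: [0.1, -0.6, 0.4]
opening: 0.0006
gripper_force: 0.0
```

Run:
```python
from m import *
p,d,W,K,T=grab('wrist');o=get_obs();print(o['tool_pos'])
save(p,'w2',1.2)
m=(W[...,0]>.44)&(W[...,0]<.66)&(W[...,1]>0.0)&(W[...,1]<.22)&(W[...,2]<.1)
for lo,hi in((.008,.02),(.035,.05),(.05,.06),(.06,.07),(.07,.076),(.076,.09)):
    rep(f'{lo}',W[m&(W[...,2]>lo)&(W[...,2]<=hi)])
m=(W[...,0]>.34)&(W[...,0]<.46)&(W[...,2]>.025)&(W[...,2]<.05)&(W[...,1]>.08)
rep('small tray',W[m])
```

```text
[0.4936546  0.01305269 0.23099069]
0.008 4306 [568.5 109.9] [218.9 183. ] 90.0 zmax 0.0191
0.035 849 [593.5 109.6] [219.2 132.9] 90.0 zmax 0.0497
0.05 623 [590.4 110.2] [216.8 139.2] 90.0 zmax 0.0599
0.06 694 [545.4  92.4] [33.6 98.6] 14.2 zmax 0.0698
0.07 769 [542.3  91.6] [41.  99.3] 14.3 zmax 0.0752
0.076 600 [564.   96.9] [  6.7 100.1] 14.2 zmax 0.0821
small tray 829 [382.5 150.2] [75.2 87. ] 83.9 zmax 0.0341
```

View pics/w2.png

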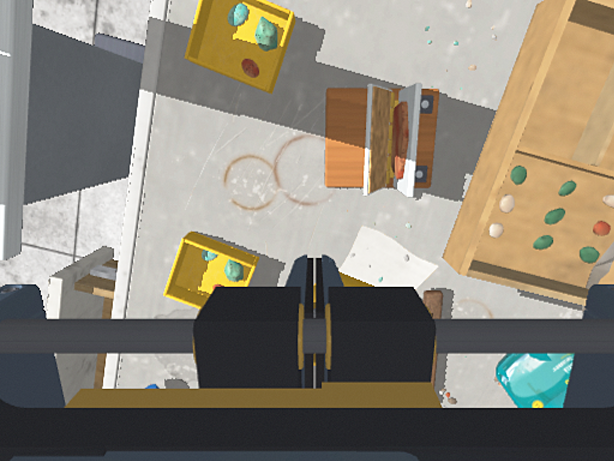

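The cradle is at about (558.3, 96.0) mm, yaw 14.3°, with the leaf at about 0.45 rad. I lower the shut fingers in front of the leaf.

play_rows:
  series:
    - [0, 0.17, 0, 0, 0, 0, -1]
    - [0.01, 0.335, 0, 0, 0, 0, -1]
    - [0.01, 0.335, -0.2, 0, 0, 0, -1]
    - [0.01, 0.335, -0.4, 0, 0, 0, -1]
    - [0.01, 0.335, -0.6, 0, 0, 0, -1]
    - [0.01, 0.335, -0.75, 0, 0, 0, -1]
    - [0.01, 0.335, -0.86, 0, 0, 0, -1]
    - [0.01, 0.335, -0.86, 0, 0, 0, -1]

```text
time_s: 2.87
tool_pos: [0.492, 0.0789, 0.055]
tcp_rot: [-3.132, -0.001, 1.825]
contact_force: [-0.3, 0.2, -1.0]
opening: 0.0005
gripper_force: 0.0
```

```bash
cat >> m.py <<'E'
c=np.array([.5583,.096]); a=np.radians(14.3); ex=np.array([np.cos(a),np.sin(a)]); ey=np.array([-ex[1],ex[0]])
def cr(P): d=np.asarray(P)[...,:2]-c; return np.stack([d@ex,d@ey,np.asarray(P)[...,2]],-1)*1000
E
python3 - <<'E'
from m import *
o=get_obs();print(cr(o['tool_pos']),o['contact_force'])
for n in('wrist','top'):
    W=grab(n)[2]; C=cr(W.reshape(-1,3))
    C=C[(abs(C[:,1])<48)&(abs(C[:,0])<100)&(C[:,2]>5)&(C[:,2]<90)]
    for lo in range(60,88,4):
        z=C[(C[:,2]>lo)&(C[:,2]<=lo+4)]; print(n,lo,len(z),np.percentile(z[:,0],[2,20,50,80,98]).round(1) if len(z) else '')
E
```

```text
[-68.49134076  -0.21858932  54.98182354] [-0.31079765  0.21054305 -1.04151841]
wrist 60 535 [-26.3 -25.   -2.4   2.5   3.5]
wrist 64 690 [-28.4 -26.9  -1.1   2.8   3.4]
wrist 68 832 [-36.7 -29.7  -0.6   2.9   3.4]
wrist 72 1119 [-36.7 -35.2 -32.6   2.9   3.4]
wrist 76 633 [-66.8   2.9   3.3   5.6   8.7]
wrist 80 977 [-70.5   3.8   5.5   7.1   8.3]
wrist 84 77 [-77.4 -74.5 -69.3 -62.7 -59.9]
top 60 0 
top 64 0 
top 68 0 
top 72 0 
top 76 0 
top 80 0 
top 84 0
```

play_rows:
  series:
    - [0.04, 0.01, 0, 0, 0, 0, -1]
    - [0.08, 0.02, 0, 0, 0, 0, -1]
    - [0.105, 0.027, 0.01, 0, 0, 0, -1]
    - [0.13, 0.033, 0.02, 0, 0, 0, -1]
    - [0.15, 0.038, 0.027, 0, 0, 0, -1]
    - [0.17, 0.043, 0.033, 0, 0, 0, -1]
    - [0.19, 0.048, 0.037, 0, 0, 0, -1]
    - [0.2, 0.051, 0.04, 0, 0, 0, -1]

```text
time_s: 3.63
tool_pos: [0.537, 0.0883, 0.0672]
tcp_rot: [3.141, 0.0, 1.823]
contact_force: [0.7, -0.9, 0.2]
opening: 0.0005
gripper_force: 0.0
```

Run:
```python
from m import *
o=get_obs();print(cr(o['tool_pos']),o['contact_force'])
for n in('wrist',):
    W=grab(n)[2]; C=cr(W.reshape(-1,3))
    C=C[(abs(C[:,1])<48)&(abs(C[:,0])<50)&(C[:,2]>5)&(C[:,2]<90)]
    for lo in range(60,88,4):
        z=C[(C[:,2]>lo)&(C[:,2]<=lo+4)&(C[:,1]>18)]; print(n,lo,len(z),np.percentile(z[:,0],[2,20,50,80,98]).round(1) if len(z) else '')
```

```text
[-22.53010715  -2.15389236  67.17874355] [ 0.6906507  -0.89306615  0.23602657]
wrist 60 302 [-26.5 -25.8  -2.5   1.4   3.1]
wrist 64 235 [-28.9 -28.2 -27.    1.2   3.1]
wrist 68 251 [-36.8 -30.8 -29.5 -28.8   3.1]
wrist 72 472 [-36.4 -35.1 -33.2 -31.2   3.1]
wrist 76 159 [2.9 3.1 4.3 7.8 8.9]
wrist 80 359 [3.2 4.2 5.8 7.5 8.6]
wrist 84 0
```

Run:
```python
from m import *
o=get_obs();print(o['tool_pos'],o['tcp_rot'],o['time_s'])
p,d,W,K,T=load('wrist');print(T[:3,3])
p2=grab('wrist'); p3=grab('scene')
im=np.vstack([cv2.resize(p2[0][60:320,200:512],(480,400)),cv2.resize(p3[0][140:270,200:356],(480,400))])
save(cv2.resize(im,(480,600)),'push')
C=cr(p2[2].reshape(-1,3)); C=C[(abs(C[:,1])<48)&(abs(C[:,0])<50)&(C[:,2]>70)&(C[:,2]<76)];print(np.percentile(C[:,0],[2,20,50,80]))
```

```text
[0.53720601 0.08838873 0.06717527] [3.14067186e+00 6.66494696e-05 1.82285194e+00] 3.6833
[0.51756185 0.16308287 0.26141577]
[-36.66383338 -35.0197541  -32.08882293  -0.49165538]
```

View pics/push.png

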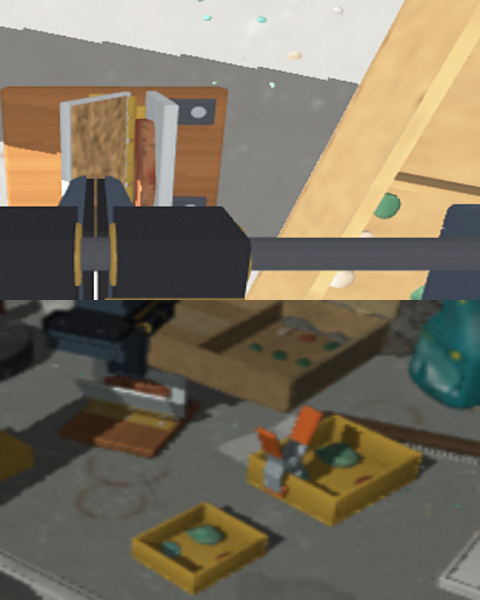

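The view is odd: the leaf has not moved, and the tips at (95,180) look to be behind its top edge. I check the finger geometry by depth.

Run:
```python
from m import *
for n in ('wrist','scene'):
    W=load(n)[2]; C=cr(W.reshape(-1,3))
    C=C[(abs(C[:,1])<25)&(abs(C[:,0]+22)<40)&(C[:,2]>55)&(C[:,2]<140)]
    for lo in range(56,136,5):
        z=C[(C[:,2]>lo)&(C[:,2]<=lo+5)]; print(n,lo,len(z),z.min(0).round(0) if len(z) else '',z.max(0).round(0) if len(z) else '')
o=get_obs()
from scipy.spatial.transform import Rotation as R
print(R.from_euler('xyz',o['tcp_rot']).as_matrix().round(3))
```

```text
wrist 56 225 [-26. -25.  56.] [ 3. 25. 61.]
wrist 61 281 [-28. -11.  61.] [ 3. 25. 66.]
wrist 66 393 [-31. -12.  66.] [ 3. 25. 71.]
wrist 71 488 [-37. -10.  71.] [ 3. 25. 76.]
wrist 76 405 [ 3. -6. 76.] [ 9. 25. 81.]
wrist 81 82 [ 3. -4. 81.] [ 8. 24. 82.]
wrist 86 3 [-28.  13.  90.] [-19.  15.  91.]
wrist 91 75 [-31.  13.  91.] [-15.  16.  96.]
wrist 96 97 [-32.  12.  96.] [-13.  16. 101.]
wrist 101 108 [-32.  12. 101.] [-13.  16. 106.]
wrist 106 126 [-33.  13. 106.] [-12.  16. 111.]
wrist 111 143 [-33.  13. 111.] [-12.  16. 116.]
wrist 116 161 [-34.  13. 116.] [-12.  16. 121.]
wrist 121 192 [-34.  12. 121.] [-11.  16. 126.]
wrist 126 139 [-34.  13. 126.] [-12.  16. 131.]
wrist 131 100 [-27.  13. 131.] [-18.  16. 136.]
scene 56 30 [-33. -22.  56.] [ 0. 24. 61.]
scene 61 34 [-36. -24.  61.] [ 5. 24. 66.]
scene 66 29 [-38. -23.  66.] [ 6. 24. 71.]
scene 71 21 [-37. -24.  71.] [ 6. 21. 75.]
scene 76 7 [  2. -25.  77.] [  8. -13.  80.]
scene 81 1 [ -2. -22.  82.] [ -2. -22.  82.]
scene 86 4 [-29. -21.  89.] [-20.  11.  90.]
scene 91 12 [-34. -21.  91.] [-19.   5.  95.]
scene 96 21 [-34. -22.  96.] [-17.  13. 101.]
scene 101 13 [-35. -20. 101.] [-19.  12. 106.]
scene 106 20 [-37. -23. 106.] [-19.  12. 111.]
scene 111 9 [-35. -21. 112.] [-19.  10. 115.]
scene 116 11 [-36. -22. 116.] [-19.  -8. 120.]
scene 121 10 [-35. -21. 121.] [-13. -11. 126.]
scene 126 11 [-36. -21. 126.] [-14. -13. 131.]
scene 131 10 [-36. -22. 133.] [-13. -12. 136.]
[[-0.25   0.968 -0.   ]
 [ 0.968  0.25  -0.   ]
 [ 0.    -0.    -1.   ]]
```

The depth of both cameras puts the real fingertips at z≈90 mm while the TCP reads 67 mm, so the tips stand about 22 mm higher than the stated TCP and passed over the leaf. I back off and repeat lower.

play_rows:
  series:
    - [-0.1, -0.025, 0.03, 0, 0, 0, -1]
    - [-0.21, -0.054, 0.03, 0, 0, 0, -1]
    - [-0.22, -0.054, 0.03, 0, 0, 0, -1]
    - [-0.22, -0.054, 0, 0, 0, 0, -1]
    - [-0.22, -0.054, -0.08, 0, 0, 0, -1]
    - [-0.22, -0.054, -0.165, 0, 0, 0, -1]
    - [-0.22, -0.054, -0.165, 0, 0, 0, -1]
    - [-0.22, -0.054, -0.165, 0, 0, 0, -1]

```text
time_s: 4.45
tool_pos: [0.4924, 0.0775, 0.0332]
tcp_rot: [-3.14, -0.0, 1.823]
contact_force: [-0.0, -0.2, 1.4]
opening: 0.0006
gripper_force: 0.0
```

```bash
cat >> m.py <<'E'
def tips(ns=('wrist','scene')):
  o=get_obs();t=cr(o['tool_pos']);print('tcp',t.round(1),'f',o['contact_force'].round(1),o['time_s'])
  for n in ns:
    W=grab(n)[2]; C=cr(W.reshape(-1,3))
    F=C[(abs(C[:,1]-t[1])<25)&(abs(C[:,0]-t[0])<16)&(C[:,2]>t[2]-10)&(C[:,2]<t[2]+70)]
    print(n,np.histogram(F[:,2]-t[2],np.arange(-10,71,5))[0], F[:,2].min()-t[2])
    L=C[(abs(C[:,1])<48)&(abs(C[:,0])<50)&(C[:,2]>70)&(C[:,2]<90)&((C[:,1]>20)|(n=='scene'))]
    print(' leaf/plate',np.percentile(L[:,0],[1,10,30,50,80,98]).round(1))
E
python3 -c "
from m import *
tips()"
```

```text
tcp [-68.4  -1.7  33.2] f [-0.  -0.2  1.4] 4.45
wrist [  0   0   0   0   0   0  19  74 105 109 131 145 174 201 110 103] 22.50141463506052
 leaf/plate [-36.8 -35.4 -31.8   3.    5.2   8.2]
scene [ 0  0  0  0  0  0  4 12 20 12 15 12 10 10 11 11] 22.597308802832522
 leaf/plate [-38.5 -35.5   0.9   2.8   4.6   7.7]
```

Confirmed: the tips are 22.5 mm short of the reported TCP. Now I push along the arc.

play_rows:
  series:
    - [0.05, 0.013, 0, 0, 0, 0, -1]
    - [0.095, 0.024, 0, 0, 0, 0, -1]
    - [0.12, 0.031, 0.01, 0, 0, 0, -1]
    - [0.145, 0.037, 0.018, 0, 0, 0, -1]
    - [0.17, 0.043, 0.026, 0, 0, 0, -1]
    - [0.19, 0.049, 0.03, 0, 0, 0, -1]
    - [0.21, 0.054, 0.034, 0, 0, 0, -1]
    - [0.22, 0.056, 0.035, 0, 0, 0, -1]

```text
time_s: 5.22
tool_pos: [0.5371, 0.0889, 0.0412]
tcp_rot: [3.141, -0.0, 1.823]
contact_force: [-1.7, -0.3, 1.4]
opening: 0.0003
gripper_force: 0.7
```

```bash
python3 -c "
from m import *
tips()"
```

```text
tcp [-22.3  -1.7  41.2] f [-1.7 -0.3  1.4] 5.2167
wrist [ 59  10   1   0   0   0  18  76 103 395 140 153 171 198 111 100] -9.009736138530656
 leaf/plate [-12.2 -11.1  -8.4   3.    6.1   8.7]
scene [24 19 20  5  6  3 11 19 19 21 13  9  8 10  9  9] -9.779415218995034
 leaf/plate [-35.  -33.  -31.2 -13.2   3.    7.2]
```

play_rows:
  series:
    - [0.007, 0.002, 0, 0, 0, 0, -1]
    - [0.014, 0.0035, 0, 0, 0, 0, -1]
    - [0.02, 0.005, 0, 0, 0, 0, -1]
    - [0.025, 0.006, 0, 0, 0, 0, -1]
    - [0.03, 0.0075, 0, 0, 0, 0, -1]
    - [0.03, 0.0075, 0, 0, 0, 0, -1]
    - [0.03, 0.0075, 0, 0, 0, 0, -1]
    - [0.03, 0.0075, 0, 0, 0, 0, -1]

```text
time_s: 5.98
tool_pos: [0.5404, 0.0897, 0.0409]
tcp_rot: [-3.138, -0.0, 1.823]
contact_force: [-5.0, -1.1, 4.8]
opening: 0.0001
gripper_force: 2.9
```

```bash
python3 -c "
from m import *
tips(('wrist',))"
```

```text
tcp [-18.9  -1.7  40.9] f [-5.  -1.1  4.8] 5.9833
wrist [ 48  37   1  15  10   5  34  76 124 357 173 152 162 203 112 101] -9.508426734435183
 leaf/plate [-8.9 -8.1 -5.3  3.   6.1  8.6]
```

play_rows:
  series:
    - [0.01, 0.0025, 0, 0, 0, 0, -1]
    - [0.02, 0.005, 0, 0, 0, 0, -1]
    - [0.02, 0.005, 0, 0, 0, 0, -1]
    - [0.02, 0.005, 0, 0, 0, 0, -1]
    - [0.02, 0.005, 0, 0, 0, 0, -1]
    - [0.02, 0.005, 0, 0, 0, 0, -1]
    - [0.02, 0.005, 0, 0, 0, 0, -1]
    - [0.02, 0.005, 0, 0, 0, 0, -1]

```text
time_s: 6.7
tool_pos: [0.5403, 0.0897, 0.0409]
tcp_rot: [-3.129, -0.0, 1.823]
contact_force: [-14.1, -4.0, 12.8]
opening: 0.0005
gripper_force: 7.5
```

play_rows:
  series:
    - [-0.1, -0.025, 0, 0, 0, 0, -1]
    - [-0.2, -0.05, 0, 0, 0, 0, -1]
    - [-0.2, -0.05, 0, 0, 0, 0, -1]
    - [-0.2, -0.05, 0.2, 0, 0, 0, 0]
    - [-0.2, -0.1, 0.4, 0, 0, 0, 1]
    - [-0.2, -0.3, 0.6, 0, 0, -0.1, 1]
    - [-0.2, -0.5, 0.75, 0, 0, -0.2, 1]
    - [-0.2, -0.7, 0.75, 0, 0, -0.3, 1]

```text
time_s: 7.37
tool_pos: [0.5098, -0.0315, 0.1913]
tcp_rot: [3.131, 0.0, 1.586]
contact_force: [1.1, -0.5, 0.2]
opening: 0.031
gripper_force: 0.0
```

Run:
```python
from m import *
p,d,W,_,_=grab('wrist'); o=get_obs(); print(o['tool_pos'],o['tcp_rot'],o['opening'],o['time_s'],o['q'].round(2))
C=cr(W.reshape(-1,3));L=C[(abs(C[:,1])<48)&(abs(C[:,0])<40)]
for lo in range(52,86,4):
    z=L[(L[:,2]>lo)&(L[:,2]<=lo+4)];print(lo,len(z),np.percentile(z[:,0],[1,5,30,70,99]).round(1) if len(z) else '')
```

```text
[ 0.51012031 -0.03957645  0.19168227] [3.13034649 0.00756863 1.57853507] 0.03489499107333616 7.4167 [-0.1   0.21  1.71 -0.01  1.2  -0.1 ]
52 79 [-9.2 -9.2 -8.9 -8.8  3.2]
56 121 [-9.3 -9.2 -9.   1.2  3.3]
60 168 [-9.2 -9.1 -8.9  2.4  3.2]
64 222 [-9.1 -9.1 -8.8  2.7  3.3]
68 265 [-9.2 -9.1 -1.3  2.7  3.3]
72 190 [-9.1 -9.1 -8.9  2.9  3.3]
76 653 [-9.2 -9.  -5.1  3.2  8.8]
80 839 [-8.9 -8.6 -6.2  5.4  8.5]
84 0
```

The leaf is shut: its front face sits at x = -9 mm over its full height. Next I view the clamp.

play_rows:
  series:
    - [0, -0.2, 0.1, 0, 0, -0.1, 1]
    - [0, -0.4, 0.2, 0, 0, -0.2, 1]
    - [0, -0.6, 0.2, 0, 0, -0.2, 1]
    - [0, -0.75, 0.2, 0, 0, -0.2, 1]
    - [0, -0.75, 0.2, 0, 0, -0.2, 1]
    - [0, -0.75, 0.2, 0, 0, -0.2, 1]
    - [0, -0.75, 0.2, 0, 0, -0.2, 1]
    - [0, -0.75, 0.2, 0, 0, -0.2, 1]

```text
time_s: 8.08
tool_pos: [0.5066, -0.1801, 0.2263]
tcp_rot: [-3.142, -0.001, 1.432]
contact_force: [0.6, -0.7, -0.1]
opening: 0.0882
gripper_force: 0.0
```

Run:
```python
from m import *
p,d,W,_,_=grab('wrist'); o=get_obs(); print(o['tool_pos'],o['tcp_rot'],o['opening'],o['time_s'])
save(p,'w3',1.2)
h=cv2.cvtColor(p,cv2.COLOR_RGB2HSV)
box=(W[...,0]>.45)&(W[...,0]<.68)&(W[...,1]<-.03)&(W[...,1]>-.2)
yel=(h[...,0]>18)&(h[...,0]<30)&(h[...,1]>140)&box&(W[...,2]<.06)&(W[...,2]>.035)
rep('tray',W[yel])
org=(h[...,0]>2)&(h[...,0]<15)&(h[...,1]>190)&(h[...,2]>120)&box&(W[...,2]>.06)
n,l,s,c=cv2.connectedComponentsWithStats(org.astype(np.uint8))
for i in range(1,n):
    if s[i,4]>30: P=W[l==i]; rep(f'or {c[i].round()}',P); T=P[P[:,2]>P[:,2].max()-.006]; rep('  tops',T)
```

```text
[ 0.50655648 -0.17994647  0.22642226] [-3.14155615e+00 -3.88341470e-04  1.43204332e+00] 0.09068631851164283 8.1333
tray 1820 [ 577.3 -127.1] [105.9 122.2] 80.9 zmax 0.047
or [243. 107.] 364 [ 499.4 -102.9] [20.  15.6] 81.4 zmax 0.1245
  tops 95 [ 494.3 -102.3] [19.6  5.3] 81.0 zmax 0.125
or [296. 104.] 65 [ 548.2 -107.5] [13.2 23.9] 29.3 zmax 0.1248
  tops 47 [ 550.5 -110.9] [19.8  4.3] 88.2 zmax 0.1249
```

View pics/w3.png

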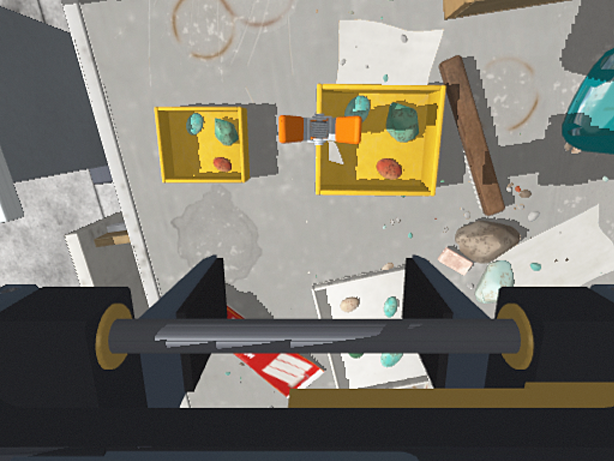

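The clamp's pin is at about (522, -107) mm, yaw -9°, handle tops at z 125 mm. I move over and lower with the gripper open, with real tips at z≈86 mm.

play_rows:
  series:
    - [0.04, 0.18, 0, 0, 0, -0.02, 1]
    - [0.078, 0.366, 0, 0, 0, -0.02, 1]
    - [0.078, 0.366, -0.1, 0, 0, -0.02, 1]
    - [0.078, 0.366, -0.3, 0, 0, -0.02, 1]
    - [0.078, 0.366, -0.5, 0, 0, -0.02, 1]
    - [0.078, 0.366, -0.7, 0, 0, -0.02, 1]
    - [0.078, 0.366, -0.815, 0, 0, -0.02, 1]
    - [0.078, 0.366, -0.815, 0, 0, -0.02, 1]

```text
time_s: 8.8
tool_pos: [0.5178, -0.1057, 0.0588]
tcp_rot: [-3.131, -0.001, 1.417]
contact_force: [-0.7, 0.6, -0.1]
opening: 0.0911
gripper_force: 0.0
```

Run:
```python
from m import *
p,d,W,_,_=grab('scene'); q=grab('wrist'); o=get_obs(); print(o['tool_pos'],o['tcp_rot'],o['contact_force'],o['time_s'])
im=np.vstack([cv2.resize(q[0][60:330],(560,295)),cv2.resize(p[130:250,230:400],(560,300))]); save(im,'g')
```

```text
[ 0.52217633 -0.10712731  0.06377055] [-3.14120136e+00 -1.59329012e-04  1.41600663e+00] [-0.02921685  0.11856075 -0.21089087] 8.9
```

View pics/g.png

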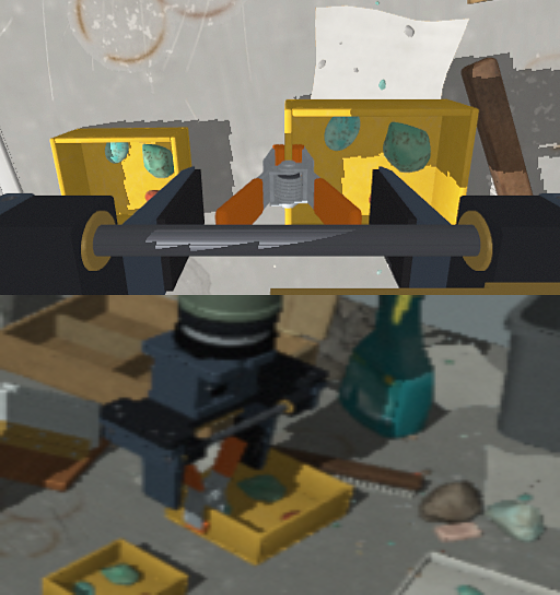

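Front handle and rear handle sit between the fingers with room on both sides. I squeeze.

play_rows:
  series:
    - [0, 0, 0, 0, 0, 0, -1]
    - [0, 0, 0, 0, 0, 0, -1]
    - [0, 0, 0, 0, 0, 0, -1]
    - [0, 0, 0, 0, 0, 0, -1]
    - [0, 0, 0, 0, 0, 0, -1]
    - [0, 0, 0, 0, 0, 0, -1]
    - [0, 0, 0, 0, 0, 0, -1]
    - [0, 0, 0, 0, 0, 0, -1]
  force: 30

```text
time_s: 9.57
tool_pos: [0.5218, -0.1081, 0.0635]
tcp_rot: [-3.142, 0.0, 1.414]
contact_force: [-0.2, -0.3, -1.3]
opening: 0.0409
gripper_force: 7.3
```

play_rows:
  series:
    - [0, 0, 0, 0, 0, 0, -1]
    - [0, 0, 0, 0, 0, 0, -1]
    - [0, 0, 0, 0, 0, 0, -1]
    - [0, 0, 0, 0, 0, 0, -1]
    - [0, 0, 0, 0, 0, 0, -1]
    - [0, 0, 0, 0, 0, 0, -1]
    - [0, 0, 0, 0, 0, 0, -1]
    - [0, 0, 0, 0, 0, 0, -1]

```text
time_s: 10.23
tool_pos: [0.5219, -0.1081, 0.0636]
tcp_rot: [3.141, 0.0, 1.415]
contact_force: [0.1, 0.5, -0.9]
opening: 0.0268
gripper_force: 30.0
```

```bash
cat >> m.py <<'E'
def clip():
    o=get_obs(); t=o['tool_pos']; y=o['tcp_rot'][2]-np.pi/2
    print(t.round(4),o['tcp_rot'].round(3),'op',o['opening'].round(4),o['gripper_force'],o['contact_force'].round(1),o['time_s'])
    ux=np.array([np.cos(y),np.sin(y),0]);uy=np.array([-np.sin(y),np.cos(y),0])
    for n in('wrist','scene'):
        p,d,W,_,_=grab(n); D=W-t; L=np.stack([D@ux,D@uy,D[...,2]],-1)*1000
        h=cv2.cvtColor(p,cv2.COLOR_RGB2HSV)
        near=(abs(L[...,0])<50)&(abs(L[...,1])<18)
        org=(h[...,0]>2)&(h[...,0]<15)&(h[...,1]>170)&near
        for lo in range(-90,70,8):
            P=L[org&(L[...,2]>lo)&(L[...,2]<=lo+8)]
            if len(P)>3: print(n,'or',lo,len(P),P.min(0).round(1),P.max(0).round(1))
        g=(h[...,1]<60)&(h[...,2]>70)&(abs(L[...,0])<35)&(abs(L[...,1])<14)
        for lo in range(-70,24,8):
            P=L[g&(L[...,2]>lo)&(L[...,2]<=lo+8)]
            if len(P)>3: print(n,'grey',lo,len(P),P.min(0).round(1),P.max(0).round(1))
E
python3 -c "
from m import *
clip()"
```

```text
Traceback (most recent call last):
  File "m.py", line 19, in clip
    print(t.round(4),o['tcp_rot'].round(3),'op',o['opening'].round(4),o['gripper_force'],o['contact_force'].round(1),o['time_s'])
                                                ^^^^^^^^^^^^^^^^^^
AttributeError: 'float' object has no attribute 'round'
```

```bash
sed -i "s/o\['opening'\].round(4)/o['opening']/" m.py; python3 -c "
from m import *
clip()"
```

```text
[ 0.5219 -0.1081  0.0636] [3.141 0.    1.415] op 0.026775149620281127 29.988771378993988 [ 0.1  0.5 -0.9] 10.2333
wrist or -58 4 [-21.   11.8 -51.2] [ 21.4  12.1 -50.4]
wrist or -50 75 [-27.7  -7.3 -49.9] [ 26.6  12.2 -42. ]
wrist or -42 151 [-22.6   2.3 -41.9] [ 21.4  12.2 -38.2]
wrist or 14 59 [-12.5   9.5  16.4] [12.6 12.5 21.9]
wrist or 22 136 [-13.6  -1.2  22.1] [13.3 12.5 30. ]
wrist or 30 146 [-13.6  -4.6  30. ] [13.3 12.6 37.9]
wrist or 38 183 [-13.7  -2.9  38. ] [13.3 12.5 46. ]
wrist or 46 176 [-13.6  -3.3  46. ] [13.3 12.5 54. ]
wrist or 54 551 [-13.3   0.8  54. ] [13.2 12.5 59. ]
wrist grey -70 566 [-35.  -14.  -64.8] [ -4.9  14.  -62. ]
wrist grey -62 65 [-34.9 -13.7 -62. ] [ 32.7  13.6 -54. ]
wrist grey -54 14 [-26.4   8.7 -53.9] [ 32.4  13.7 -46.7]
wrist grey -46 22 [-26.1  -4.8 -43.7] [ 25.   11.3 -38.1]
wrist grey -38 56 [-25.1  -3.8 -38. ] [ 24.4  11.9 -30.1]
wrist grey -30 47 [-23.2   0.6 -29.9] [ 22.9  11.5 -22.1]
wrist grey -22 99 [-21.7   1.9 -21.9] [ 21.3  11.6 -14.1]
wrist grey -14 185 [-19.7  -8.6 -13.9] [19.1 13.3 -6. ]
wrist grey -6 668 [-14.9 -12.2  -6. ] 
[... 283 characters left out ...]
e or 30 8 [  4.7 -10.9  30.2] [ 9.5 -2.7 37.9]
scene or 38 12 [-14.9 -18.   38.2] [10.4  0.3 45.7]
scene or 46 10 [ 5.2 -9.8 47. ] [15.4 -0.5 53. ]
scene or 54 6 [ 8.  -9.8 54.4] [12.5 -0.6 55.5]
scene grey -70 49 [-35.  -13.5 -66.9] [ -6.   13.7 -62.1]
scene grey -46 15 [-28.   -8.2 -45.8] [ 22.    9.  -38.1]
scene grey -38 17 [-25.7  -9.  -37.4] [ 20.9   8.6 -30.7]
scene grey -30 16 [-23.5  -8.6 -29.5] [-19.1  12.  -22.1]
scene grey -22 19 [-22.7  -9.5 -21.7] [-16.6   9.2 -14.5]
scene grey -14 27 [-21.2 -12.4 -13.6] [12.8 10.7 -6. ]
scene grey -6 27 [-15.9 -13.2  -6. ] [1.5 9.7 1.2]
scene grey 2 14 [-13.7  -9.7   2. ] [-9.   9.1  8.5]
scene grey 10 6 [-13.5  -8.   10.1] [-12.1   6.5  14.6]
```

The clamp is fully squeezed (27 mm opening). Handle tops are at TCP+58.5 mm, so the pin is at TCP-4.5 and the mouth at TCP-49.5 mm. I lift straight up.

play_rows:
  series:
    - [0, 0, 0.08, 0, 0, 0, -1]
    - [0, 0, 0.17, 0, 0, 0, -1]
    - [0, 0, 0.26, 0, 0, 0, -1]
    - [0, 0, 0.35, 0, 0, 0, -1]
    - [0, 0, 0.44, 0, 0, 0, -1]
    - [0, 0, 0.53, 0, 0, 0, -1]
    - [0, 0, 0.6, 0, 0, 0, -1]
    - [0, 0, 0.65, 0, 0, 0, -1]

```text
time_s: 11.0
tool_pos: [0.5224, -0.1082, 0.1952]
tcp_rot: [3.139, 0.0, 1.414]
contact_force: [-0.6, 0.7, -1.4]
opening: 0.0265
gripper_force: 30.0
```

play_rows:
  series:
    - [0.02, 0.1, 0, 0, 0, 0.06, -1]
    - [0.04, 0.2, 0, 0, 0, 0.12, -1]
    - [0.06, 0.32, 0, 0, 0, 0.18, -1]
    - [0.08, 0.44, 0, 0, 0, 0.24, -1]
    - [0.1, 0.56, 0, 0, 0, 0.3, -1]
    - [0.12, 0.68, 0, 0, 0, 0.36, -1]
    - [0.14, 0.78, 0, 0, 0, 0.44, -1]
    - [0.16, 0.85, 0, 0, 0, 0.515, -1]

```text
time_s: 11.67
tool_pos: [0.5537, 0.0638, 0.1932]
tcp_rot: [-3.141, -0.001, 1.823]
contact_force: [-0.6, -0.9, -0.7]
opening: 0.0268
gripper_force: 30.0
```

```bash
python3 -c "
from m import *
clip()"|grep -v grey
```

```text
[0.5537 0.0638 0.1932] [-3.141e+00 -1.000e-03  1.823e+00] op 0.026824881173707557 29.98918443918228 [-0.6 -0.9 -0.7] 11.6667
wrist or -58 7 [-21.2  11.3 -51.5] [ 21.2  12.2 -50.1]
wrist or -50 60 [-25.9  -6.2 -49.7] [ 26.5  12.4 -42.1]
wrist or -42 88 [-22.6   2.6 -41.8] [ 21.3  12.2 -38.4]
wrist or 14 60 [-12.6   9.6  15.8] [13.1 12.2 21.9]
wrist or 22 130 [-13.8  -0.7  22.1] [13.3 12.5 30. ]
wrist or 30 133 [-13.6  -4.9  30. ] [13.3 12.6 38. ]
wrist or 38 175 [-13.7   0.1  38. ] [13.2 12.6 46. ]
wrist or 46 183 [-13.6  -3.9  46. ] [13.3 12.6 53.9]
wrist or 54 546 [-13.3   0.7  54. ] [13.3 12.5 59.2]
scene or -58 10 [-27.2  -7.8 -52.4] [ 19.8  10.6 -50.1]
scene or -50 11 [-27.3  -7.7 -49.8] [ 21.2   6.5 -42.4]
scene or -42 6 [ 14.1  -6.8 -42. ] [ 21.6   3.5 -40.2]
scene or 14 5 [-13.7  -7.4  15.6] [11.7  5.7 19.9]
scene or 38 4 [ 7.5 -8.4 39.1] [14.  -7.5 45. ]
scene or 46 4 [ 9.5 -8.4 47.3] [14.  -6.9 53.8]
```

Run:
```python
from m import *
grab('top');o=get_obs();t=cr(o['tool_pos']);print(o['tool_pos'],o['tcp_rot'],t)
d=np.array([.1,-1.7])-t[:2]; print('world shift /200', ((d[0]*ex+d[1]*ey)/200).round(4), 'z',(113-t[2])/200,'yaw', (14.3-np.degrees(o['tcp_rot'][2])+90)/45)
```

```text
[0.55371762 0.06254699 0.1931028 ] [-3.14057929e+00  2.02735812e-04  1.81991055e+00] [-12.70326059 -31.28464705 193.10280487]
world shift /200 [0.0255 0.1592] z -0.4005140243633909 yaw 0.0005956921281419151
```

Align first at height, check, then descend.

play_rows:
  series:
    - [0.012, 0.08, 0, 0, 0, 0, -1]
    - [0.0255, 0.159, 0, 0, 0, 0, -1]
    - [0.0255, 0.159, 0, 0, 0, 0, -1]
    - [0.0255, 0.159, 0, 0, 0, 0, -1]
    - [0.0255, 0.159, -0.04, 0, 0, 0, -1]
    - [0.0255, 0.159, -0.08, 0, 0, 0, -1]
    - [0.0255, 0.159, -0.08, 0, 0, 0, -1]
    - [0.0255, 0.159, -0.08, 0, 0, 0, -1]

```text
time_s: 12.48
tool_pos: [0.5583, 0.093, 0.1765]
tcp_rot: [-3.139, -0.0, 1.818]
contact_force: [0.9, -0.3, -0.6]
opening: 0.0268
gripper_force: 30.0
```

```bash
cat > e.py <<'E'
from m import *
p,d,W,_,_=grab('wrist'); o=get_obs(); t=cr(o['tool_pos']);print(t,np.degrees(o['tcp_rot'][2])-90,o['contact_force'].round(1),o['opening'],o['time_s'])
C=cr(W.reshape(-1,3)).reshape(W.shape)
m=(C[...,2]>76)&(C[...,2]<84)&(abs(C[...,0])<20)&(C[...,1]>22)&(C[...,1]<48)
P=C[m];print('edge',np.percentile(P,[1,50,99],axis=0).round(1))
h=cv2.cvtColor(p,cv2.COLOR_RGB2HSV)
org=(h[...,0]>2)&(h[...,0]<15)&(h[...,1]>170)&(abs(C[...,0]-t[0])<35)&(abs(C[...,1]-t[1])<16)
for a,b in((-60,-36),(15,65)):
    P=C[org&(C[...,2]-t[2]>a)&(C[...,2]-t[2]<b)]
    if len(P): print('clip',len(P),P.min(0).round(1),P.max(0).round(1))
E
python3 e.py
```

```text
[ -0.28147381  -2.81440399 177.1566005 ] 14.182329071309354 [-0.2  0.5 -1. ] 0.02666929667243446 12.5333
edge [[-8.3 22.3 77.5]
 [ 3.  34.8 80.2]
 [ 8.6 47.6 82. ]]
clip 235 [-28.5  -9.9 124.6] [ 25.6   9.3 139.1]
clip 1228 [-14.5  -8.2 192.9] [ 12.6   9.8 235.5]
```

play_rows:
  series:
    - [0.005, 0.005, -0.04, 0, 0, 0, -1]
    - [0.005, 0.005, -0.09, 0, 0, 0, -1]
    - [0.005, 0.005, -0.14, 0, 0, 0, -1]
    - [0.005, 0.005, -0.19, 0, 0, 0, -1]
    - [0.005, 0.005, -0.24, 0, 0, 0, -1]
    - [0.005, 0.005, -0.29, 0, 0, 0, -1]
    - [0.005, 0.005, -0.32, 0, 0, 0, -1]
    - [0.005, 0.005, -0.32, 0, 0, 0, -1]

```text
time_s: 13.2
tool_pos: [0.5588, 0.0946, 0.1116]
tcp_rot: [-3.138, -0.0, 1.819]
contact_force: [-0.3, -0.3, -1.6]
opening: 0.0268
gripper_force: 30.0
```

```bash
python3 e.py
python3 - <<'E'
from m import *
q=load('wrist'); s=grab('scene'); im=np.vstack([cv2.resize(q[0][60:330,150:400],(560,330)),cv2.resize(s[0][130:230,190:310],(560,260))]);save(im,'fin')
W=s[2];C=cr(W.reshape(-1,3)); L=C[(abs(C[:,1])<48)&(abs(C[:,1])>16)&(abs(C[:,0])<20)&(C[:,2]>70)&(C[:,2]<84)];print(np.percentile(L,[1,50,99],axis=0).round(1))
E
```

```text
[  0.8616447   -1.60596526 112.65175334] 14.223883851654605 [ 0.   0.5 -1.8] 0.026757834857596103 13.25
edge [[-8.7 22.5 77.7]
 [ 3.2 35.5 80.3]
 [ 9.  47.8 81.9]]
clip 247 [-27.6  -8.4  60.1] [26.4 11.6 73.7]
clip 1228 [-13.4  -6.4 128.1] [ 13.6  11.1 170.6]
[[-10.8 -46.6  70.3]
 [ -5.6 -18.4  76.6]
 [ 10.3  46.3  80.8]]
```

View pics/fin.png

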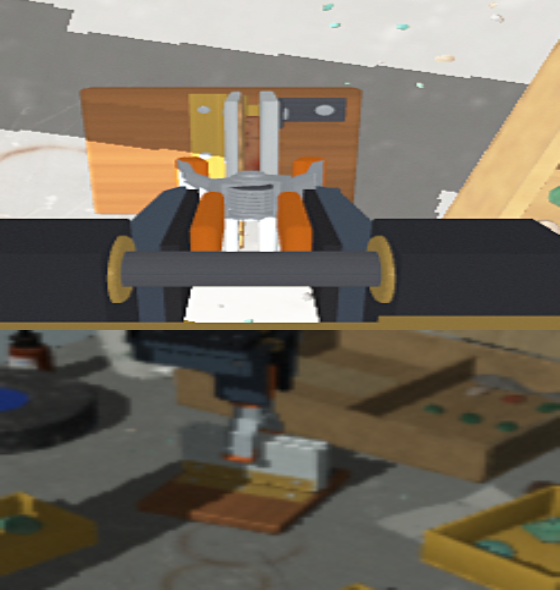

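The clamp straddles the shut edge: pads at (193,165) and (308,165) in the upper half, 7 to 22 mm below the edge with about 7 mm clear on each side, and no contact force. I hand in.

```bash
python3 -c "
from bench import finish_job
print(finish_job())"
```

```text
the job is handed in; nothing more can be done
None
```

I shut the leaf against the slab and handed in with the clamp held squeezed open over the middle of the cradle's top edge, its pads about 7–22 mm below the edge and touching nothing; the other bench items were never touched.

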